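# Check that a clutch lever stops short of the bar

### The job

Two handlebar ends stand on the bench for a check, one with a long hand lever and one with a short one. With the outside of the fingers, push the long lever in towards its bar until it comes up against its stop, without forcing it, keep it pressed there for a full second, then ease it slowly back out to rest (do not let it snap back) and draw the hand clear. Touch only the long lever: pinch nothing, and leave the bar, the short lever and the things lying about alone.

Things in the scene. Friction and masses are not known exactly. Their poses are not given: they have to be found in the camera images.
- long_stand: Fixed bench stand with the long lever: green base plate 120 x 110 x 12 mm, post, level bar with black rubber grip. Origin: plate's underside centre, below the bar. y runs along the bar, +y to the lever's pivot end; -x is the lever's side, roughly towards the robot. Bar axis 130 mm up, y -110 to +110 mm, 22 mm thick; grip 32 mm thick, y -110 to -5 mm; top at most 156 mm up.
- long_angle (a joint): Angle of the long lever about its upright pivot: 0 at rest (sprung out), grows as it is pressed in, stop at 0.25 rad, where the lever tip is still about 15 mm short of the grip. Spring at the press point: about 2 N to start, 7.5 N at the stop; let go, it snaps out. The stop is slightly springy.
- long_lever: The long lever: straight aluminium bar, 140 mm from pivot to the centre of its 22 mm end ball, 10 mm thick (own x), 18 mm high, centre line 130 mm up. Origin on the pivot axis (stand x -38, y 55, z 130 mm). It runs along own -y; own +x is the pressing direction, towards the bar. At rest it stands 0.28 rad out from the bar.
- press_point (a point): Where to press: on the long lever's centre line, 105 mm from the pivot, midway in thickness and height (outer face 5 mm to own -x). Axes as long_lever, turning with it. Travels about 26 mm from rest to stop. Free space below it down to the base plate (top at 12 mm).
- short_stand: The other, like stand with a like bar, carrying the short lever; origin and axes as long_stand. To be left alone.
- short_angle (a joint): Angle of the short lever, 0 at rest, grows when pressed. To be left alone.
- short_tip (a point): Centre of the end ball (18 mm across) of the short lever, which is 75 mm long; 130 mm above the bench.
- oil: Closed grey plastic bottle, 54 mm across, 100 mm high, standing loose; origin at the underside centre. Bystander.
- bearing: Loose steel bearing ring lying flat, 52 mm across, 16 mm high; origin at the underside centre. Bystander.
- driver: Loose screwdriver lying on the bench; origin at its underside. Bystander.
- tub: Open white plastic tub, 90 mm across, 55 mm high, loose; origin at the underside centre. Bystander.

How it is judged:
By the outcome, as a careful person would: the job done as asked, in the order asked, and still so for the second after the job is handed in, with the robot touching nothing.
It also fails if it takes over 48 s, if anything falls off the work surface, if the arm or the gripper's body presses on something with over 40 N, if the wrist force passes 120 N, or if a joint passes its speed limit or range.

### The arm

A 6-joint arm with a two-finger parallel gripper is mounted at the origin on the work surface. World frame = base frame: x ahead of the robot, y to its left, z up, the work surface at z = 0. Lengths are in mm, angles in rad, forces in N, time in s.
With the tool pointing down it reaches from about 275 to 1000 mm from the base axis. Payload 8.4 kg.
Tool frame: the origin (TCP) lies midway between the tips of the shut fingers; the grasp point (between the pads) lies r.grip_point_offset behind it (r.grip_point_offset is the distance from the TCP to the grasp point, in mm); z points along the fingers, y is the direction in which the jaws open and shut (so a half turn about z gives the same grasp; the last joint's range is limited). The gripper opens to 85 mm and grips with 20 to 120 N. Pads are 22 mm wide; open, the fingers measure 114 mm over their backs; the gripper's body (76 mm by 85 mm) begins 54 mm behind the grasp point. The pads swing forward as they close: fully open they stand 13 mm farther back than shut.
Start: joints at [-1.348, 0.353, 1.633, -0, 1.155, -0.002], TCP at [139.318, -609.277, 208.281] pointing down, gripper open.
Joint ranges: [-2.63, 2.63], [-0.92, 2.1], [0.06, 2.66], [-1.3, 4.44], [0, 2.69], [-3.02, 3.02]. Speed limits (rad/s): [2.22, 2.22, 2.79, 3.14, 3.14, 3.14].

### API

Orientations are given as [roll, pitch, yaw] about the fixed x, y, z axes, in that order (R = Rz(yaw) Ry(pitch) Rx(roll)).
In Python, from rig import r gives the robot as it stands.
- The arm moves only by the tool move_arm, never from a script. Its argument "targets" is one flat list of numbers, 5 for each row, row after row: the gripper's target within -1 to 1 (fully open at 1, half-way at 0, shut at -1), then the shift along the tool's x, y, z in cm, then the turn about the tool's z in degrees. In form: [gripper, tx, ty, tz, turn, gripper, tx, ty, tz, turn, ...]. A call has 1 to 10 rows; each row is the pose to reach, as a shift and turn from the pose commanded when the call began, along the tool's axes at that moment; what a row does not reach only later rows make up. A row lasts 1/10 s, in which the tool goes at most 50 mm and 8.59 degrees, less where a joint would pass 70% of its speed; a pose out of reach is approached as far as the arm can. A call with a gripper value outside its range is refused whole. The fingers move at their own pace and stop on an object; "squeeze" is the grip in N (left out, the last holds). Time passes only in rows, so rows that repeat a pose let the fingers close. It gives the time, the measured TCP pose, the force and the opening at its end, in the units of the state.
- r.sense(): the state, without advancing time (a new reading comes with each control period).
- r.grab_frame(name): name is "side" or "top"; returns a dict with "img" (400x640x3 uint8, blue, green, red), "K" (3x3 intrinsics, pixels), "k1" (the pictures are not rectified: a ray, as slopes to the right and down, at radius r is drawn at 1 + k1 r^2 times it, then the intrinsics apply), "world_to_cam" (4x4, takes a point from world to camera coordinates). Camera axes: x right, y down, z forward; pixel columns grow to the right and rows downward; lengths in mm; the calibration is good to about 2 mm. A picture is of the moment at which its call begins. There is no depth.
- r.sign_off(): hands the job in, once; it reports no verdict.
Trained networks look in a picture, given as the dict that the camera call returned (one of the last four; its "shot" number tells which), for a name from the list of things; names that differ only in an ending like _2 or _b are one class to them, and where a whole thing is asked for, a point or a joint stands for the part that bears it (a point fixed in the world has none). Each returns a list of dicts, best first, with "conf" (0 to 1); they miss things now and then, are a little off and sometimes report something else, mostly with a low value. They report only what shows in the picture. A call takes as long as a camera call.
- r.outline_of(picture, thing): "region" (400x640 bool, what is visible of it).
- r.mark_of(picture, thing): "position" ([x, y, z] in mm, in world coordinates, good to about 4 mm: a listed point, or the origin of a listed thing).
The state is a dict: "clock": time; "qpos": joint angles; "qvel": joint speeds; "joint_efforts": joint torques, N m; "eef_pos": TCP position; "tcp_rot": TCP orientation; "contact_force": force on the tool from outside, world axes, zero at the start; "wrist_torque": the same for the moment, N m; "opening": opening from 0.0 (shut) to 1.0 (fully open).
Only numpy, scipy, OpenCV 4.12 (cv2) and the standard library are available. Lean on these libraries where they do the work, as an engineer would, in place of code of your own. Each camera call takes 0.05 s, during which the arm holds its last target.

## Working session

There is one attempt and no reset: what is moved stays moved. The work goes in short steps, Python scripts to look and compute and a tool call to move; the robot and the scene stay as the last step left them, time stands still between calls to the robot, and variables do not carry over. Pictures are saved under pics/ and viewed, and the job is handed in when it is done.

Besides the shell and the picture viewer there is one more tool, called after "Emit:" as name(argument=value, ...) on one line, values as JSON. move_arm: Moves the arm, as the interface text tells. Its arguments: {"type":"object","properties":{"targets":{"type":"array","items":{"type":"number"}},"squeeze":{"type":"number"}},"required":["targets"]}

```bash
mkdir -p pics; ls; python3 - <<'E'
from rig import r
import cv2,numpy as np
s=r.sense(); print(s, r.grip_point_offset)
for n in("side","top"):
    f=r.grab_frame(n); cv2.imwrite(f"pics/{n}0.png",f["img"]); print(n,f["K"].tolist(),f["k1"],np.round(f["world_to_cam"],3).tolist())
    for t in["long_stand","long_lever","press_point","short_stand","short_tip","oil","bearing","driver","tub"]:
        print(t,[(np.round(m["position"]).tolist(),round(m["conf"],2)) for m in r.mark_of(f,t)[:3]])
E
```

```text
pics
{'clock': 0.0, 'qpos': array([-1.34838455e+00,  3.53689084e-01,  1.63411686e+00, -1.99247350e-05,
        1.15521479e+00, -2.39757992e-03]), 'qvel': array([ 1.84098045e-03, -6.29912540e-04, -2.81260681e-05,  1.06100365e-03,
       -8.86017884e-04, -9.50215101e-04]), 'joint_efforts': array([ 1.46666618e-03, -6.05248833e+01, -3.42068732e+01,  1.89991702e-04,
        9.44227329e-03, -1.94000182e-05]), 'eef_pos': array([ 139.20859589, -608.78009814,  207.54353807]), 'tcp_rot': array([-3.14016454e+00,  1.47932883e-05,  2.24817424e-01]), 'contact_force': array([ 0.52522884,  0.86692012, -0.36342044]), 'wrist_torque': array([ 0.01722145, -0.01657143,  0.00757335]), 'opening': 0.999978195108867} 18.700000000000003
side [[516.4238501161518, 0.0, 319.077861160615], [0.0, 516.4238501161518, 202.34878919067813], [0.0, 0.0, 1.0]] -0.16969596850825674 [[-0.851, -0.524, -0.016, 515.902], [-0.357, 0.602, -0.715, 287.563], [0.384, -0.603, -0.699, 986.979], [0.0, 0.0, 0.0, 1.0]]
long_stand [([604.0, -226.0, -4.0], 0.66)]
long_lever [([567.0, -166.0, 131.0], 0.64)]
press_point [([539.0, -264.0, 12
[... 211 characters left out ...]
0, -227.0, 1.0], 0.25)]
tub [([750.0, -201.0, 1.0], 0.82)]
top [[481.7927042889773, 0.0, 308.729001264634], [0.0, 481.7927042889773, 199.4792305178999], [0.0, 0.0, 1.0]] -0.04159288686382644 [[-0.02, -1.0, -0.011, 14.012], [-0.997, 0.021, -0.081, 602.809], [0.081, 0.01, -0.997, 1180.357], [0.0, 0.0, 0.0, 1.0]]
long_stand [([602.0, -224.0, 2.0], 0.95), ([525.0, 199.0, 128.0], 0.59)]
long_lever [([568.0, -166.0, 129.0], 0.67)]
press_point [([532.0, -265.0, 129.0], 0.86)]
short_stand [([581.0, 222.0, 2.0], 0.97)]
short_tip [([526.0, 197.0, 128.0], 0.74)]
oil [([760.0, 30.0, -3.0], 0.71)]
bearing [([463.0, 11.0, 2.0], 0.81)]
driver [([769.0, 194.0, -4.0], 0.96)]
tub [([752.0, -204.0, 3.0], 0.7)]
```

View pics/side0.png

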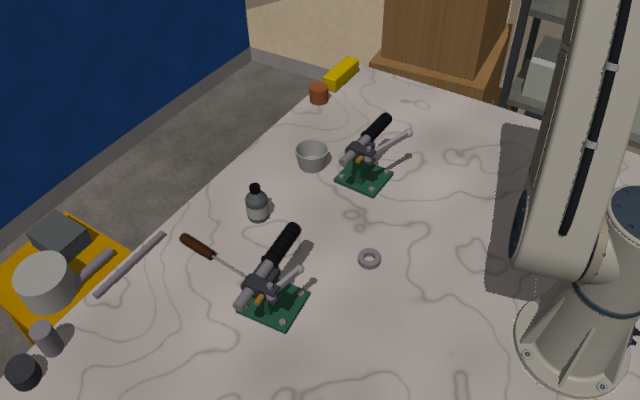

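View pics/top0.png

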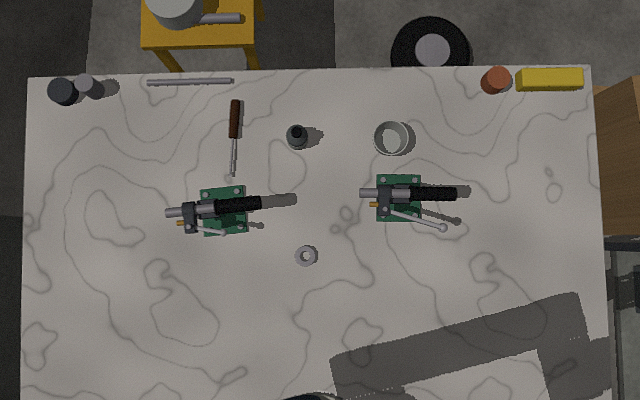

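```bash
cat > h.py <<'E'
import numpy as np,cv2
def proj(f,P):
    P=np.atleast_2d(P);W=np.array(f["world_to_cam"]);c=P@W[:3,:3].T+W[:3,3]
    s=c[:,:2]/c[:,2:];r2=(s**2).sum(1,keepdims=True);s=s*(1+f["k1"]*r2)
    K=np.array(f["K"]);return s@K[:2,:2].T+K[:2,2]
def ray(f,uv):
    K=np.array(f["K"]);d=(np.array(uv,float)-K[:2,2])/np.array([K[0,0],K[1,1]])
    s=d.copy()
    for _ in range(20): s=d/(1+f["k1"]*(s@s))
    W=np.array(f["world_to_cam"]);R=W[:3,:3];o=-R.T@W[:3,3];v=R.T@np.array([s[0],s[1],1]);return o,v
def at_z(f,uv,z):
    o,v=ray(f,uv);return o+v*(z-o[2])/v[2]
E
python3 - <<'E'
from rig import r
from h import *
fs={n:r.grab_frame(n) for n in("side","top")}
crop={"side":(320,100,110,105),"top":(350,165,125,80)}
for n,f in fs.items():
    x,y,w,h=crop[n]; im=cv2.resize(f["img"][y:y+h,x:x+w],None,fx=5 if n=="side" else 6,fy=5 if n=="side" else 6,interpolation=cv2.INTER_CUBIC); cv2.imwrite(f"pics/{n}c.png",im)
    o=r.outline_of(f,"long_lever")
    for q in o[:2]:
        ys,xs=np.nonzero(q["region"]); print(n,q["conf"],len(xs),xs.min(),xs.max(),ys.min(),ys.max())
        # line fit on plane z=130
        P=np.array([at_z(f,(a,b),135 if n=="top" else 133)[:2] for a,b in zip(xs,ys)])
        i=np.argsort(P[:,1]); print(P[i[:3]],P[i[-3:]])
        vx,vy,x0,y0=cv2.fitLine(P.astype(np.float32),cv2.DIST_HUBER,0,.01,.01).ravel(); print("dir",np.arctan2(vx,vy),x0,y0)
E
```

```text
side 0.91 361 364 412 129 161
[[ 527.90124416 -313.03821151]
 [ 530.06667187 -311.72653846]
 [ 524.00492551 -310.46661008]] [[ 570.17707326 -145.85755241]
 [ 564.46672594 -145.0204665 ]
 [ 566.46811248 -143.83044243]]
dir 0.25512022 546.79565 -229.98518
side 0.55 342 266 304 264 300
[[529.40752608 189.65626789]
 [524.80501516 189.73765388]
 [531.04600549 190.64043687]] [[539.15379966 287.68389819]
 [531.9541162  288.42795167]
 [536.32287383 288.52964857]]
dir 0.11780152 529.78094 233.21872
top 0.77 298 390 447 210 231
[[ 524.96650996 -310.81174891]
 [ 522.70982755 -310.71691954]
 [ 529.53136903 -308.73234954]] [[ 559.34290519 -185.10692721]
 [ 563.92289658 -182.99392545]
 [ 561.65652483 -182.91804019]]
dir 0.31310707 541.91974 -248.13081
```

View pics/topc.png

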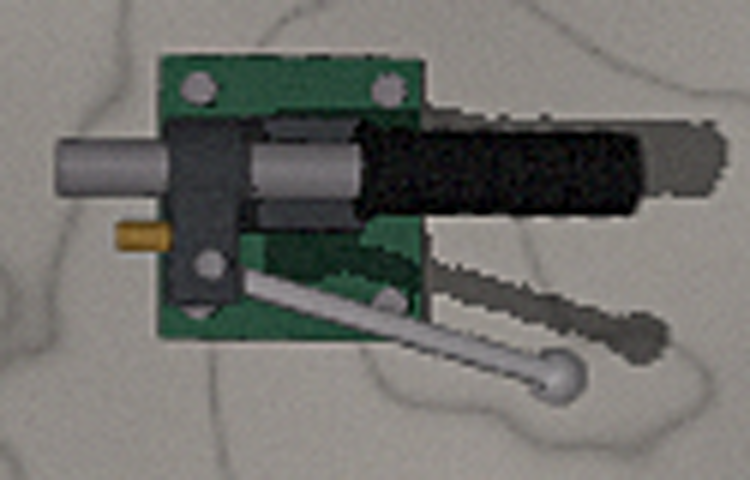

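View pics/sidec.png

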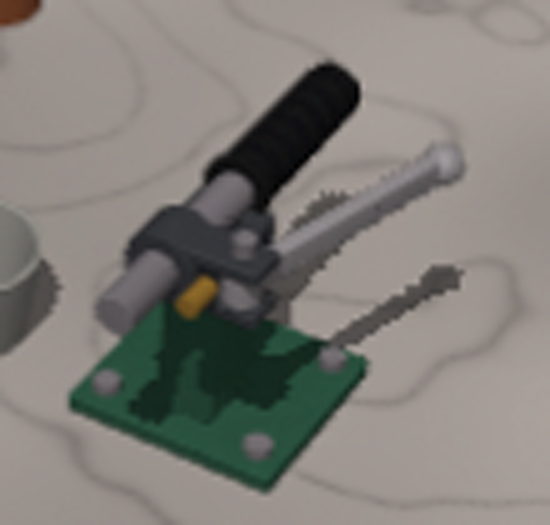

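```bash
python3 - <<'E'
from rig import r
from h import *
fs={n:r.grab_frame(n) for n in("side","top")}
o1,v1=ray(fs["top"],(443,227.8));o2,v2=ray(fs["side"],(409.4,132.4))
A=np.c_[v1,-v2];t=np.linalg.lstsq(A,o2-o1,rcond=None)[0];print(o1+v1*t[0],o2+v2*t[1])
print("ball@130",at_z(fs["top"],(443,227.8),130),at_z(fs["side"],(409.4,132.4),130))
for z in(130,150):print("pivot",at_z(fs["top"],(385,208.8),z))
print("bar",at_z(fs["top"],(359.5,193),130),at_z(fs["top"],(456.7,193.8),130))
E
```

```text
[ 523.43230495 -302.84022844  130.60029894] [ 524.49625231 -302.369069    130.49193815]
ball@130 [ 523.44227411 -303.00080155  130.        ] [ 524.72633158 -303.00176147  130.        ]
pivot [ 569.44414559 -172.57338436  130.        ]
pivot [ 568.27204324 -169.60512723  150.        ]
bar [ 606.77073981 -115.58646483  130.        ] [ 600.26562678 -337.67881481  130.        ]
```

Emit:
move_arm(targets=[-1, 1.3, -0.8, 0, 0, -1, 4.2, -2.6, 0, 0, -1, 8, -5, 0, 0, -1, 12, -7.5, 0, 0, -1, 16, -10, 0, 0, -1, 20, -12.5, 0, 0, -1, 24, -15, 0, 0, -1, 27, -17, 0, 0, -1, 29, -18.2, 0, 0, -1, 30, -18.8, 0, 0], squeeze=20)

```text
clock: 2.3
eef_pos: [391.3, -356.8, 208.4]
tcp_rot: [-3.141, -0.0, 0.227]
contact_force: [-0.2, -1.0, 0.5]
opening: -0.001
```

Emit:
move_arm(targets=[-1, 1, -0.6, 0, -5, -1, 3, -1.9, 0, -12, -1, 6, -3.8, 0, -19, -1, 9, -5.7, 0, -26, -1, 11.2, -7.1, 0, -33, -1, 12.2, -7.7, 0, -40, -1, 12.3, -7.8, 0, -47, -1, 12.3, -7.8, 0, -53, -1, 12.3, -7.8, 0, -57, -1, 12.3, -7.8, 0, -59.4])

```text
clock: 3.3
eef_pos: [492.0, -255.7, 208.2]
tcp_rot: [-3.141, 0.0, 1.264]
contact_force: [-0.7, 0.3, -0.2]
opening: 0.002
```

```bash
python3 - <<'E'
from rig import r
print(r.sense())
import cv2
for n in("side","top"):
    f=r.grab_frame(n); cv2.imwrite(f"pics/{n}1.png",f["img"])
E
```

```text
{'clock': 3.3, 'qpos': array([-4.81902386e-01,  2.44152232e-01,  1.78545534e+00, -1.45730969e-04,
        1.11230148e+00, -1.75018398e-01]), 'qvel': array([-2.30321277e-03, -2.77221079e-04,  2.76019678e-04,  1.40797912e-04,
       -3.94237149e-04, -3.90216586e-01]), 'joint_efforts': array([ 1.18752234e-01, -5.16782784e+01, -3.33428729e+01,  3.51683353e-03,
        1.91063584e-03,  2.92199515e-01]), 'eef_pos': array([ 492.00948195, -255.69748078,  208.18487591]), 'tcp_rot': array([-3.14125833e+00,  7.35688125e-05,  1.26397687e+00]), 'contact_force': array([-0.74347345,  0.25477016, -0.19520823]), 'wrist_torque': array([-0.00679662, -0.02537856,  0.02054217]), 'opening': 0.0019569931466533485}
```

View pics/side1.png

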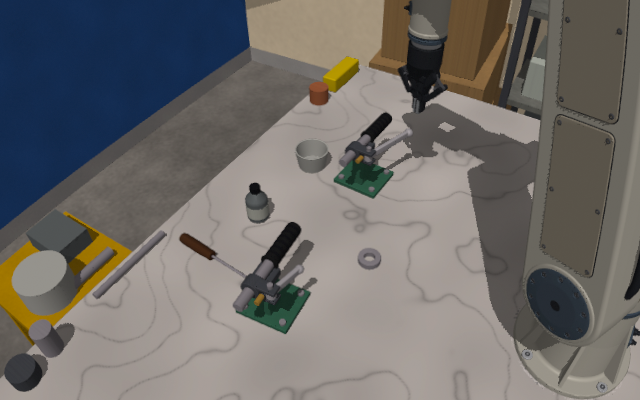

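View pics/top1.png

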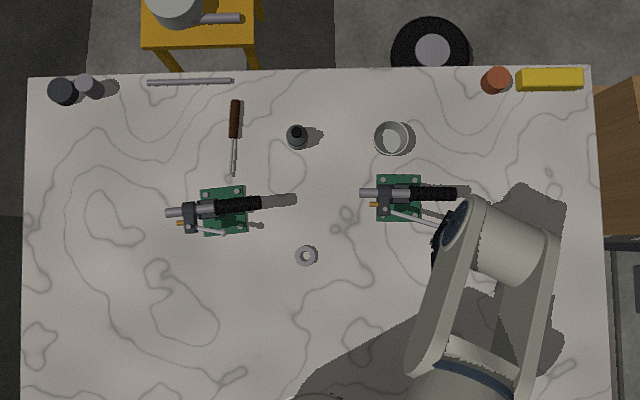

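```bash
python3 - <<'E'
import cv2
i=cv2.imread("pics/side1.png")[40:170,340:480]
cv2.imwrite("pics/side1c.png",cv2.resize(i,None,fx=4.5,fy=4.5,interpolation=cv2.INTER_CUBIC))
from rig import r
from h import *
f=r.grab_frame("side")
T=np.array([492,-255.7,208.2]);y=np.array([.953,-.302,0])
for h in(0,16,34,73):
  print(h,[np.round((proj(f,T+y*d+[0,0,h])[0]-[340,40])*4.5).tolist() for d in(-14.5,0,14.5)])
E
```

```text
0 [[369.0, 373.0], [348.0, 361.0], [327.0, 348.0]]
16 [[373.0, 347.0], [351.0, 335.0], [330.0, 323.0]]
34 [[377.0, 318.0], [355.0, 306.0], [333.0, 293.0]]
73 [[386.0, 252.0], [363.0, 240.0], [341.0, 228.0]]
```

View pics/side1c.png

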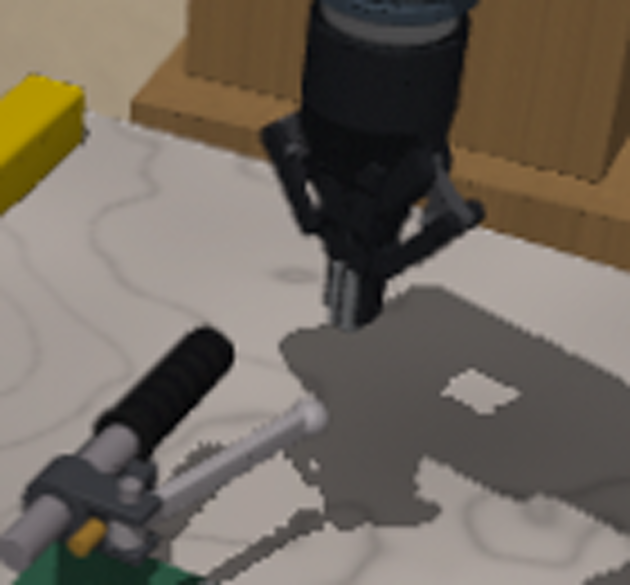

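```bash
python3 - <<'E'
import cv2,numpy as np
i=cv2.imread("pics/side1.png")[80:140,395:450].astype(float)
i=np.clip(i*1.8,0,255).astype(np.uint8)
cv2.imwrite("pics/side1d.png",cv2.resize(i,None,fx=10,fy=10,interpolation=cv2.INTER_NEAREST))
E
```

```text
(no output)
```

View pics/side1d.png

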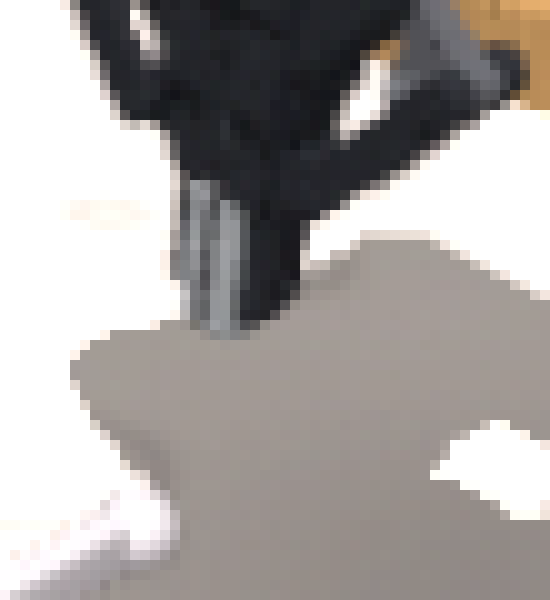

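```bash
python3 - <<'E'
from rig import r
from h import *
from scipy.optimize import least_squares
f=r.grab_frame("side")
T=np.array([492,-255.7,208.2]);y=np.array([.953,-.302,0]);x=np.array([.302,.953,0])
for nm,uv,xo in[("tip near corner? centre",(418.5,113),0),("tip near edge",(418.5,113),11),("tip dark corner",(425,111),11),("back low",(425.,102),11),("elbow-",(446.5,90),0),("elbow-",(446.5,90),11),("elbow+",(407.5,92),0),("elbow+ top",(399.5,70),0)]:
  s=least_squares(lambda p:proj(f,T+x*xo+y*p[0]+[0,0,p[1]])[0]-uv,[0,0]).x; print(nm,xo,s.round(1))
print(r.sense()["tcp_rot"],r.sense()["eef_pos"])
E
```

```text
tip near corner? centre 0 [-0.8 20.4]
tip near edge 11 [-9.  29.6]
tip dark corner 11 [-26.1  43.9]
back low 11 [-22.7  66.1]
elbow- 0 [-66.  113.2]
elbow- 11 [-73.3 121.2]
elbow+ 0 [37.8 58.4]
elbow+ top 0 [ 67.5 102.8]
[-3.14149537e+00  4.60778280e-05  1.25988459e+00] [ 492.13344143 -255.7667604   208.28037258]
```

Emit:
move_arm(targets=[-1, 0, 0, 1, 0, -1, 0, 0, 3, 0, -1, 0, 0, 5.5, 0, -1, 0, 0, 7.5, 0, -1, 0, 0, 8.3, 0, -1, 0, 0, 8.3, 0, -1, 0, 0, 8.3, 0])

```text
clock: 4.2
eef_pos: [492.7, -255.9, 125.7]
tcp_rot: [3.141, 0.0, 1.261]
contact_force: [-0.2, -0.3, 0.4]
opening: 0.002
```

```bash
python3 - <<'E'
from rig import r
from h import *
print({k:v for k,v in r.sense().items() if k in("eef_pos","contact_force","tcp_rot")})
for n in("side","top"):
    f=r.grab_frame(n); cv2.imwrite(f"pics/{n}2.png",f["img"])
    i=f["img"].copy()
    T=r.sense()["eef_pos"]
    c=proj(f,T)[0]; g=proj(f,T+[0,0,20])[0]; sh=proj(f,[T[0],T[1],0])[0]; print(n,c,g)
    x0,y0=int(c[0])-45,int(c[1])-45
    k=np.clip(i[y0:y0+75,x0:x0+90]*1.5,0,255).astype(np.uint8); k=cv2.resize(k,None,fx=8,fy=8,interpolation=cv2.INTER_NEAREST)
    for p,col in((c,(0,0,255)),(g,(0,255,0))): cv2.circle(k,tuple(int(v) for v in ((p-[x0,y0]+.5)*8)),5,col,-1)
    cv2.imwrite(f"pics/{n}2c.png",k)
E
```

```text
{'eef_pos': array([ 492.69851614, -255.87365784,  125.71286828]), 'tcp_rot': array([3.14114279e+00, 9.12062248e-05, 1.26124197e+00]), 'contact_force': array([-0.17019648, -0.26707705,  0.40120029])}
side [413.24022093 147.68416641] [414.12075976 141.13716009]
top [422.52526266 241.6604078 ] [424.5301281  241.71602585]
```

View pics/side2c.png

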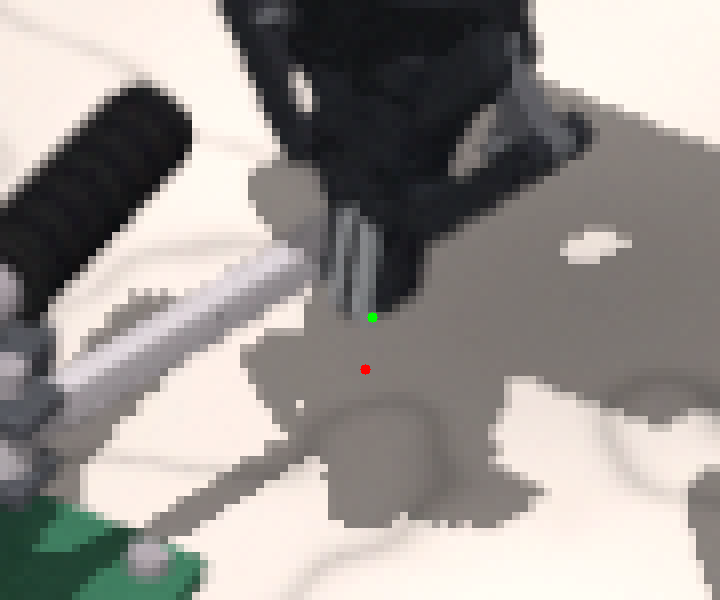

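View pics/top2c.png

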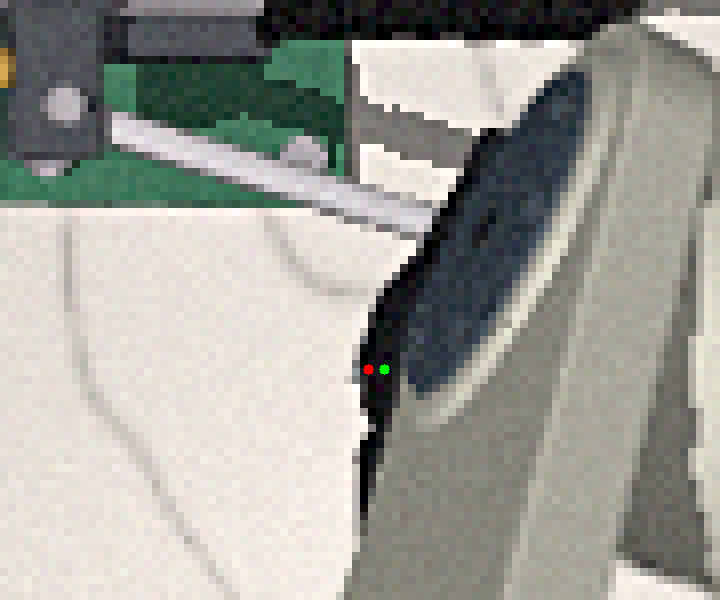

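```bash
python3 - <<'E'
from rig import r
from h import *
f=r.grab_frame("top");g=r.grab_frame("side")
s=at_z(f,(456.7,221.3),0); print("shadow",s); b=np.array([524,-303,130.]); d=(s-b)/130; print(d)
# in side image shadow of ball at crop (445,278)/5+(320,100)
s2=at_z(g,(320+445/5,100+278/5),0);print(s2)
T=r.sense()["eef_pos"]
y=np.array([.953,-.302,0]);x=np.array([.302,.953,0])
for h in(0,20):
  for a in(-14.5,0,14.5):
    for c in(-11,11):
      P=T+[0,0,h]+y*a+x*c;q=P+d*P[2]; print(h,a,c,((proj(g,q)[0]-[368,102]+.5)*8).round(),((proj(g,P)[0]-[368,102]+.5)*8).round())
E
```

```text
shadow [ 541.33991999 -373.43458552    0.        ]
[ 0.133384  -0.5418045 -1.       ]
[ 5.42271074e+02 -3.71272193e+02 -1.13686838e-13]
0 -14.5 -11 [417. 547.] [426. 377.]
0 -14.5 11 [373. 576.] [378. 407.]
0 0 -11 [384. 526.] [390. 354.]
0 0 11 [341. 554.] [342. 384.]
0 14.5 -11 [352. 505.] [354. 332.]
0 14.5 11 [309. 533.] [306. 362.]
20 -14.5 -11 [422. 526.] [434. 324.]
20 -14.5 11 [379. 555.] [385. 354.]
20 0 -11 [390. 506.] [397. 302.]
20 0 11 [347. 534.] [349. 332.]
20 14.5 -11 [358. 485.] [361. 280.]
20 14.5 11 [315. 513.] [313. 309.]
```

Emit:
move_arm(targets=[-1, 0, 0, 0.6, 0, -1, 0, 0, 1.6, 0, -1, 0, 0, 2.6, 0, -1, 0, 0, 3.1, 0, -1, 0, 0, 3.3, 0, -1, 0, 0, 3.3, 0])

```text
clock: 5.0
eef_pos: [492.2, -255.6, 91.8]
tcp_rot: [-3.141, -0.0, 1.262]
contact_force: [-0.1, -0.8, 0.3]
opening: 0.003
```

```bash
cat > look.py <<'E'
import sys
from rig import r
from h import *
tag=sys.argv[1]
S=r.sense();print({k:np.round(v,3) for k,v in S.items() if k in("clock","eef_pos","contact_force","tcp_rot")})
n="side"
f=r.grab_frame(n); i=f["img"]; x0,y0=350,90
k=np.clip(i[y0:y0+75,x0:x0+95]*1.5,0,255).astype(np.uint8); k=cv2.resize(k,None,fx=8,fy=8,interpolation=cv2.INTER_CUBIC)
k=np.clip(cv2.resize(i[y0:y0+75,x0:x0+95],None,fx=8,fy=8,interpolation=cv2.INTER_CUBIC).astype(float)*1.5,0,255).astype(np.uint8)
cv2.imwrite(f"pics/side{tag}.png",k)
f=r.grab_frame("top"); i=f["img"]; x0,y0=350,165
k=cv2.resize(i[y0:y0+90,x0:x0+125],None,fx=6,fy=6,interpolation=cv2.INTER_CUBIC)
cv2.imwrite(f"pics/top{tag}.png",k)
E
python3 look.py 3
```

```text
{'clock': np.float64(5.0), 'eef_pos': array([ 492.165, -255.571,   91.77 ]), 'tcp_rot': array([-3.141, -0.   ,  1.262]), 'contact_force': array([-0.065, -0.756,  0.305])}
```

View pics/side3.png

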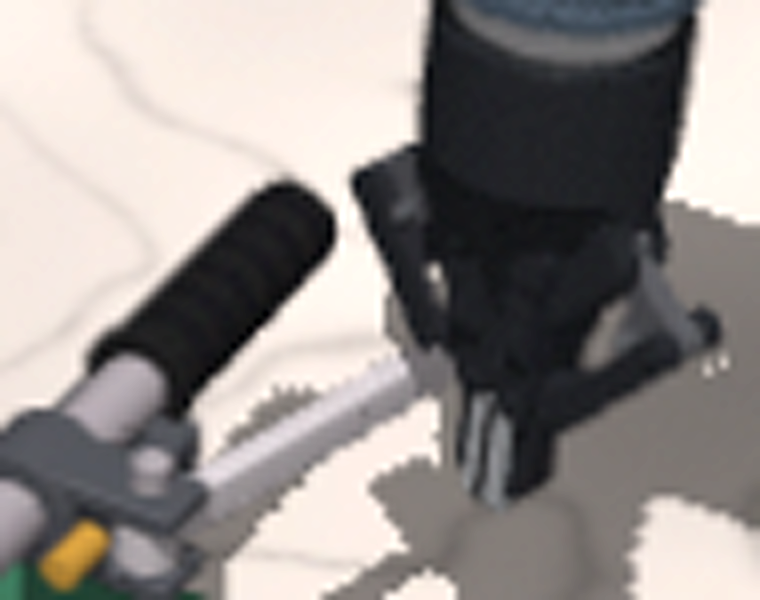

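View pics/top3.png

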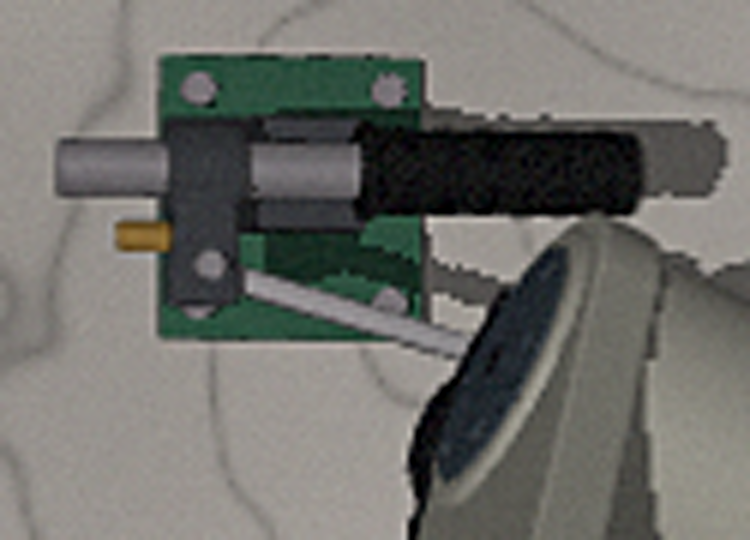

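```bash
python3 - <<'E'
from rig import r
from h import *
f=r.grab_frame("side"); x0,y0=350,90
k=cv2.imread("pics/side3.png")
def P(p): return tuple(int(v) for v in ((proj(f,p)[0]-[x0,y0]+.5)*8))
piv=np.array([567.2,-170,130]);th=-.309;u=np.array([np.sin(th),-np.cos(th),0])
for s in(0,105,140): cv2.circle(k,P(piv+u*s),5,(0,0,255),-1)
T=np.array([492.2,-255.6,91.8]);y=np.array([.953,-.302,0]);x=np.array([.302,.953,0])
for h in(0,22,60,72.7,100):
  c=[P(T+y*a+x*b+[0,0,h]) for a,b in((-14.5,-11),(-14.5,11),(14.5,11),(14.5,-11))]
  cv2.polylines(k,[np.array(c)],True,(0,255,0) if h!=72.7 else (255,0,255),1)
cv2.line(k,P(T),P(T+[0,0,150]),(255,0,0),1)
cv2.imwrite("pics/side3o.png",k)
E
```

```text
(no output)
```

View pics/side3o.png

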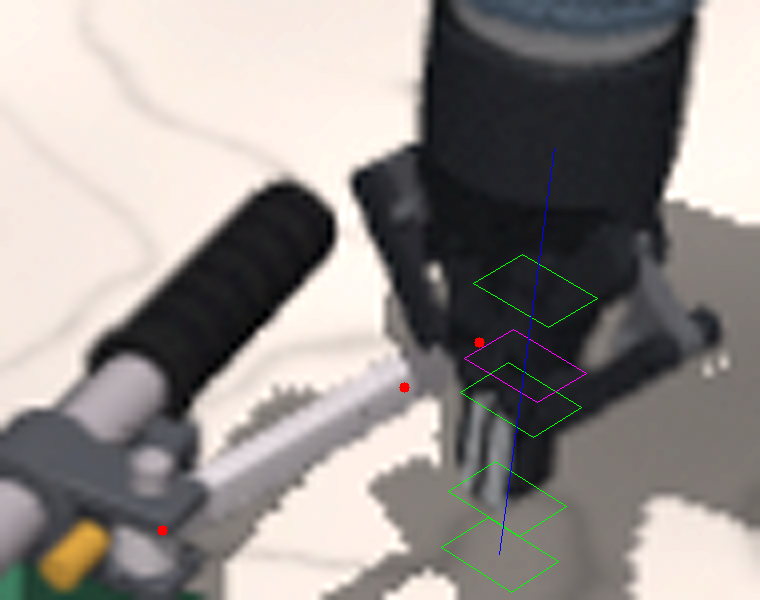

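Emit:
move_arm(targets=[-1, 0, 0.3, 0, 0, -1, 0, 0.8, 0, 0, -1, 0, 1.3, 0, 0, -1, 0, 1.7, 0, 0, -1, 0, 1.9, 0, 0, -1, 0, 2.0, 0, 0, -1, 0, 2.0, 0, 0])

```text
clock: 5.85
eef_pos: [511.4, -261.8, 92.2]
tcp_rot: [-3.141, -0.0, 1.262]
contact_force: [1.3, 0.8, 0.2]
opening: -0.004
```

Emit:
move_arm(targets=[-1, 0, 0.1, 0, 0, -1, 0, 0.2, 0, 0, -1, 0, 0.3, 0, 0, -1, 0, 0.4, 0, 0, -1, 0, 0.4, 0, 0])

```text
clock: 6.35
eef_pos: [515.4, -263.0, 92.3]
tcp_rot: [3.141, -0.0, 1.262]
contact_force: [0.1, 0.3, -0.2]
opening: 0.003
```

Emit:
move_arm(targets=[-1, 0, 0.1, 0, 0, -1, 0, 0.2, 0, 0, -1, 0, 0.3, 0, 0, -1, 0, 0.4, 0, 0, -1, 0, 0.4, 0, 0])

```text
clock: 6.85
eef_pos: [518.8, -264.2, 92.2]
tcp_rot: [-3.141, 0.0, 1.262]
contact_force: [-3.1, 0.3, 0.7]
opening: -0.001
```

```bash
python3 look.py 4
```

```text
{'clock': np.float64(6.85), 'eef_pos': array([ 518.835, -264.153,   92.185]), 'tcp_rot': array([-3.141,  0.   ,  1.262]), 'contact_force': array([-3.063,  0.315,  0.663])}
```

View pics/side4.png

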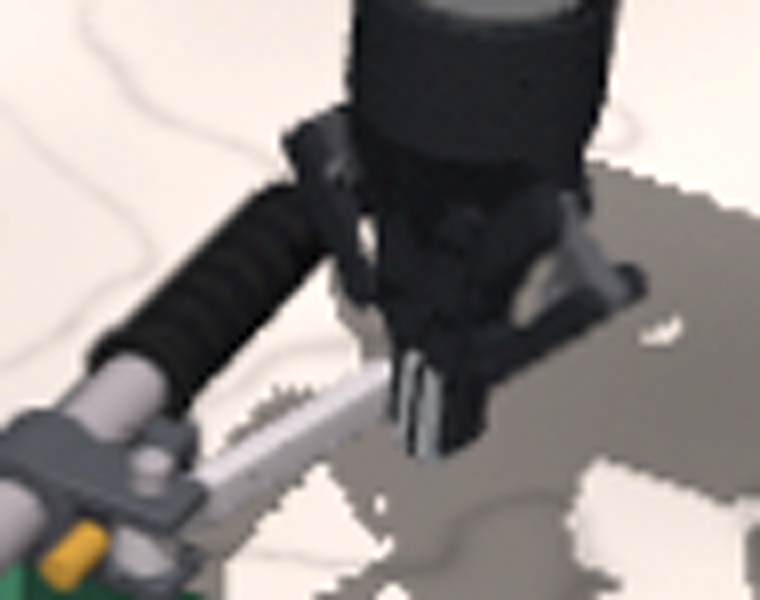

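Emit:
move_arm(targets=[-1, -0.02, 0.15, 0, -1.2, -1, -0.05, 0.37, 0, -2.9, -1, -0.08, 0.6, 0, -4, -1, -0.1, 0.85, 0, -5.5, -1, -0.11, 1.1, 0, -6.8, -1, -0.12, 1.35, 0, -8.2, -1, -0.13, 1.6, 0, -9.5, -1, -0.13, 1.8, 0, -10.6, -1, -0.13, 1.96, 0, -11.5, -1, -0.13, 1.96, 0, -11.5])

```text
clock: 7.95
eef_pos: [537.0, -271.6, 92.2]
tcp_rot: [-3.14, 0.0, 1.464]
contact_force: [-6.4, -1.1, 2.0]
opening: -0.004
```

```bash
python3 look.py 5
```

```text
{'clock': np.float64(7.95), 'eef_pos': array([ 536.958, -271.609,   92.151]), 'tcp_rot': array([-3.14 ,  0.   ,  1.464]), 'contact_force': array([-6.398, -1.1  ,  2.043])}
```

View pics/side5.png

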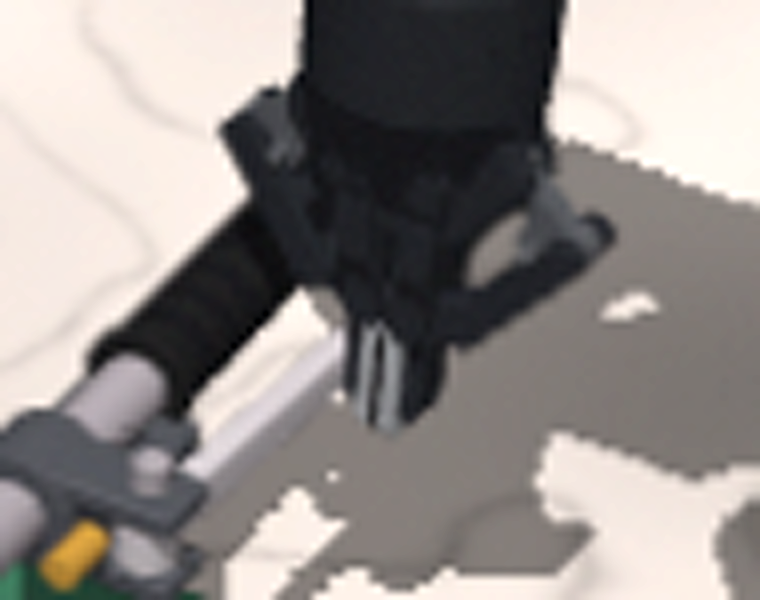

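View pics/top5.png

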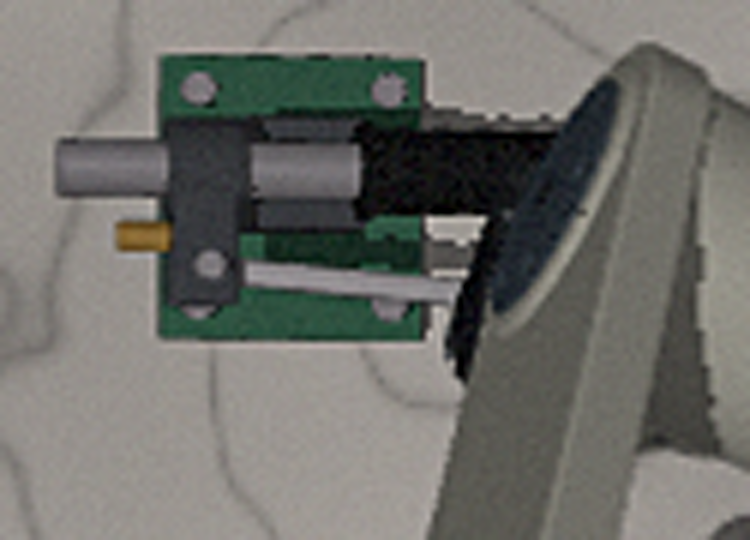

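Emit:
move_arm(targets=[-1, -0.01, 0.1, 0, -0.6, -1, -0.03, 0.2, 0, -1.1, -1, -0.05, 0.3, 0, -1.7, -1, -0.06, 0.36, 0, -2, -1, -0.06, 0.36, 0, -2])

```text
clock: 8.55
eef_pos: [540.3, -272.6, 92.2]
tcp_rot: [-3.14, 0.0, 1.499]
contact_force: [-6.6, -1.4, 3.1]
opening: -0.002
```

Emit:
move_arm(targets=[-1, -0.01, 0.05, 0, -0.3, -1, -0.02, 0.1, 0, -0.5, -1, -0.02, 0.1, 0, -0.5])

```text
clock: 8.85
eef_pos: [541.1, -272.8, 92.1]
tcp_rot: [-3.14, -0.0, 1.507]
contact_force: [-7.2, -1.5, 3.3]
opening: -0.0
```

```bash
python3 look.py 6
```

```text
{'clock': np.float64(8.85), 'eef_pos': array([ 541.147, -272.79 ,   92.131]), 'tcp_rot': array([-3.14 , -0.   ,  1.507]), 'contact_force': array([-7.177, -1.549,  3.265])}
```

View pics/top6.png

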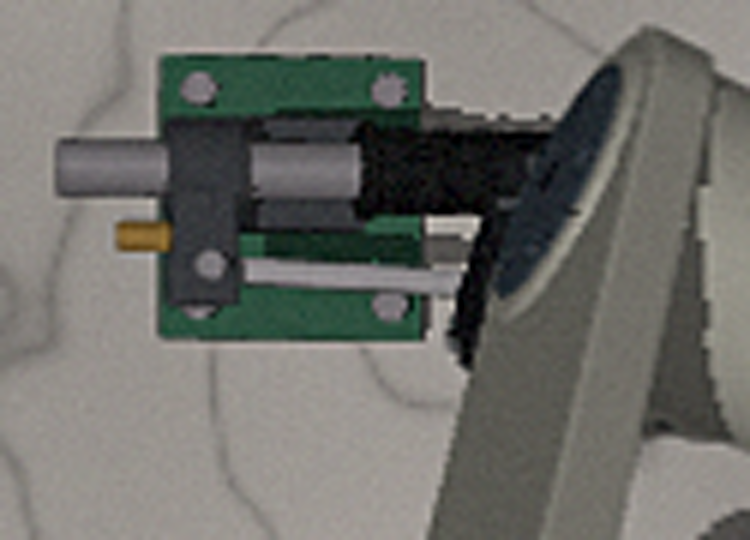

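Emit:
move_arm(targets=[-1, -0.01, 0.05, 0, -0.3, -1, -0.01, 0.05, 0, -0.3, -1, -0.01, 0.05, 0, -0.3])

```text
clock: 9.25
eef_pos: [541.6, -272.9, 92.2]
tcp_rot: [-3.14, -0.0, 1.512]
contact_force: [-6.5, -1.9, 2.9]
opening: 0.004
```

Emit:
move_arm(targets=[-1, 0, 0.05, 0, -0.3, -1, 0, 0.05, 0, -0.3, -1, 0, 0.05, 0, -0.3])

```text
clock: 9.55
eef_pos: [542.1, -273.1, 92.1]
tcp_rot: [-3.14, 0.0, 1.518]
contact_force: [-7.8, -3.1, 3.0]
opening: -0.0
```

Emit:
move_arm(targets=[-1, 0, 0.05, 0, 0, -1, 0, 0.05, 0, 0, -1, 0, 0.05, 0, 0])

```text
clock: 9.85
eef_pos: [542.5, -273.1, 92.2]
tcp_rot: [-3.14, 0.0, 1.518]
contact_force: [-8.3, -2.5, 1.9]
opening: -0.003
```

Emit:
move_arm(targets=[-1, 0, 0.05, 0, 0, -1, 0, 0.05, 0, 0, -1, 0, 0.05, 0, 0])

```text
clock: 10.15
eef_pos: [542.6, -273.1, 92.1]
tcp_rot: [-3.139, -0.0, 1.518]
contact_force: [-9.8, -2.7, 3.9]
opening: -0.001
```

Emit:
move_arm(targets=[-1, 0, 0.05, 0, 0, -1, 0, 0.05, 0, 0, -1, 0, 0.05, 0, 0])

```text
clock: 10.45
eef_pos: [542.7, -273.1, 92.1]
tcp_rot: [-3.138, -0.0, 1.518]
contact_force: [-11.2, -2.3, 4.9]
opening: 0.001
```

Emit:
move_arm(targets=[-1, 0, 0, 0, 0, -1, 0, 0, 0, 0, -1, 0, 0, 0, 0, -1, 0, 0, 0, 0, -1, 0, 0, 0, 0, -1, 0, 0, 0, 0, -1, 0, 0, 0, 0, -1, 0, 0, 0, 0, -1, 0, 0, 0, 0, -1, 0, 0, 0, 0])

```text
clock: 11.45
eef_pos: [542.7, -273.1, 92.1]
tcp_rot: [-3.138, -0.0, 1.518]
contact_force: [-10.9, -2.5, 5.5]
opening: -0.001
```

```bash
python3 look.py 7
```

```text
{'clock': np.float64(11.45), 'eef_pos': array([ 542.662, -273.109,   92.143]), 'tcp_rot': array([-3.138, -0.   ,  1.518]), 'contact_force': array([-10.914,  -2.483,   5.539])}
```

View pics/top7.png

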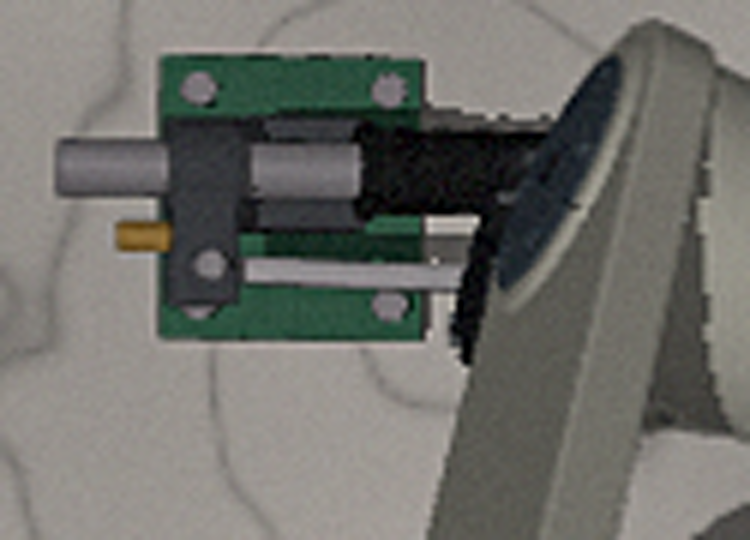

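View pics/side7.png

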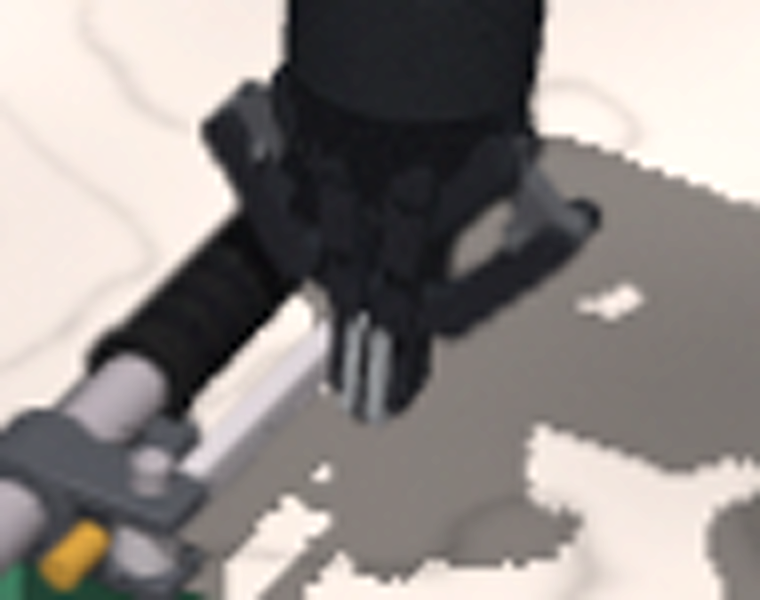

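Emit:
move_arm(targets=[-1, 0, 0, 0, 0, -1, 0, 0, 0, 0, -1, 0, 0, 0, 0, -1, 0, 0, 0, 0, -1, 0, -0.04, 0, 0, -1, 0, -0.1, 0, 0, -1, 0, -0.18, 0, 0.2, -1, 0.02, -0.26, 0, 0.6, -1, 0.03, -0.34, 0, 1, -1, 0.05, -0.42, 0, 1.5])

```text
clock: 12.55
eef_pos: [539.5, -272.4, 92.2]
tcp_rot: [-3.14, 0.0, 1.491]
contact_force: [-7.2, -2.6, 2.8]
opening: 0.001
```

Emit:
move_arm(targets=[-1, 0.01, -0.08, 0, 0.4, -1, 0.03, -0.16, 0, 0.8, -1, 0.05, -0.24, 0, 1.3, -1, 0.06, -0.32, 0, 1.7, -1, 0.08, -0.4, 0, 2.2, -1, 0.1, -0.48, 0, 2.6, -1, 0.12, -0.56, 0, 3.1, -1, 0.14, -0.64, 0, 3.5, -1, 0.16, -0.72, 0, 4, -1, 0.17, -0.8, 0, 4.4])

```text
clock: 13.55
eef_pos: [531.9, -270.0, 92.2]
tcp_rot: [-3.141, 0.0, 1.414]
contact_force: [-6.3, -2.0, 1.4]
opening: 0.003
```

Emit:
move_arm(targets=[-1, 0.01, -0.08, 0, 0.4, -1, 0.03, -0.16, 0, 0.8, -1, 0.05, -0.24, 0, 1.3, -1, 0.06, -0.32, 0, 1.7, -1, 0.08, -0.4, 0, 2.2, -1, 0.1, -0.48, 0, 2.6, -1, 0.12, -0.56, 0, 3.1, -1, 0.14, -0.64, 0, 3.5, -1, 0.16, -0.72, 0, 4, -1, 0.17, -0.8, 0, 4.4])

```text
clock: 14.55
eef_pos: [524.6, -267.0, 92.2]
tcp_rot: [-3.141, 0.0, 1.337]
contact_force: [-4.8, -1.5, 0.9]
opening: 0.003
```

Emit:
move_arm(targets=[-1, 0.01, -0.06, 0, 0.3, -1, 0.02, -0.12, 0, 0.6, -1, 0.04, -0.18, 0, 1, -1, 0.05, -0.24, 0, 1.3, -1, 0.06, -0.3, 0, 1.6, -1, 0.07, -0.36, 0, 2, -1, 0.09, -0.42, 0, 2.3, -1, 0.1, -0.48, 0, 2.6, -1, 0.11, -0.54, 0, 3, -1, 0.12, -0.6, 0, 3.3])

```text
clock: 15.55
eef_pos: [519.2, -264.2, 92.3]
tcp_rot: [3.141, -0.0, 1.278]
contact_force: [-2.9, 0.5, -0.5]
opening: -0.003
```

Emit:
move_arm(targets=[-1, 0, -0.04, 0, 0.2, -1, 0.01, -0.08, 0, 0.4, -1, 0.01, -0.12, 0, 0.6, -1, 0.02, -0.16, 0, 0.8, -1, 0.02, -0.2, 0, 0.8, -1, 0.02, -0.24, 0, 0.8, -1, 0.02, -0.28, 0, 0.8, -1, 0.02, -0.32, 0, 0.8, -1, 0.02, -0.36, 0, 0.8, -1, 0.02, -0.4, 0, 0.8])

```text
clock: 16.55
eef_pos: [515.7, -263.3, 92.5]
tcp_rot: [3.141, 0.0, 1.265]
contact_force: [0.6, -0.2, 0.6]
opening: 0.001
```

Contact is released smoothly, so I'll draw clear and go up.

Emit:
move_arm(targets=[-1, 0, -0.2, 0, 0, -1, 0, -0.6, 0, 0, -1, 0, -1.2, 0, 0, -1, 0, -2, 0, 0, -1, 0, -3, 0, 0, -1, 0, -4, 0, 0, -1, 0, -5, 0, 0, -1, 0, -5.7, 0, 0, -1, 0, -6, 0, 0, -1, 0, -6, 0, 0])

```text
clock: 17.55
eef_pos: [457.8, -244.9, 92.4]
tcp_rot: [3.141, 0.0, 1.265]
contact_force: [-0.4, 0.2, -0.3]
opening: -0.003
```

Emit:
move_arm(targets=[-1, 0, 0, -1, 0, -1, 0, -1, -3, 0, -1, 0, -3, -6, 0, -1, 0, -5, -9, 0, -1, 0, -7, -12, 0, -1, 0, -9, -14, 0, -1, 0, -10, -15, 0, -1, 0, -10, -15, 0, -1, 0, -10, -15, 0])

```text
clock: 18.45
eef_pos: [363.3, -215.1, 242.1]
tcp_rot: [3.141, 0.0, 1.265]
contact_force: [0.3, 0.4, 0.3]
opening: 0.002
```

```bash
python3 look.py 8; python3 - <<'E'
from rig import r
from h import *
for n in("top","side"):
    f=r.grab_frame(n); cv2.imwrite(f"pics/{n}9.png",f["img"])
    a=cv2.imread(f"pics/{n}0.png")
    for t in["press_point","short_tip","oil","bearing","driver","tub"]:
        print(n,t,[(np.round(m["position"]).tolist(),round(m["conf"],2)) for m in r.mark_of(f,t)[:1]])
E
```

```text
{'clock': np.float64(18.45), 'eef_pos': array([ 363.285, -215.056,  242.065]), 'tcp_rot': array([3.141, 0.   , 1.265]), 'contact_force': array([0.307, 0.377, 0.255])}
top press_point [([534.0, -266.0, 130.0], 0.77)]
top short_tip [([525.0, 198.0, 127.0], 0.63)]
top oil [([763.0, 28.0, -3.0], 0.85)]
top bearing [([464.0, 14.0, 1.0], 0.78)]
top driver [([766.0, 194.0, -3.0], 0.64)]
top tub []
side press_point [([538.0, -263.0, 130.0], 0.63)]
side short_tip [([524.0, 197.0, 131.0], 0.69)]
side oil [([760.0, 26.0, 0.0], 0.69)]
side bearing [([460.0, 17.0, 1.0], 0.74)]
side driver [([768.0, 192.0, 0.0], 0.9)]
side tub [([752.0, -201.0, -2.0], 0.94)]
```

View pics/top8.png

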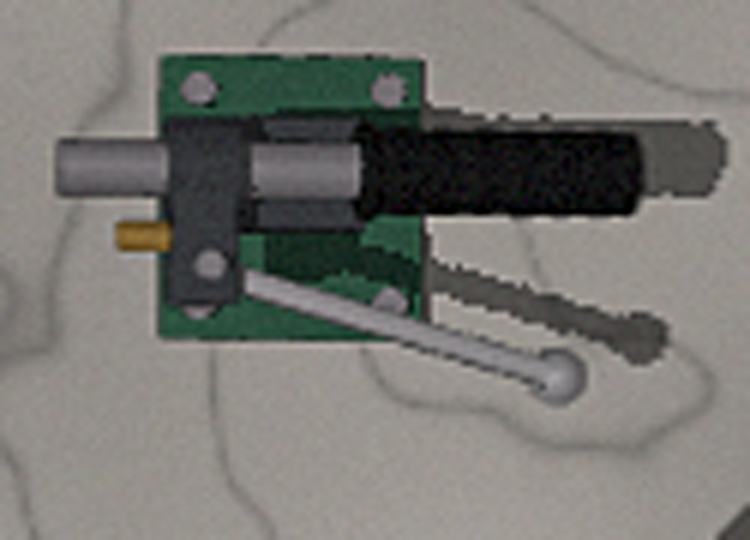

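View pics/side9.png

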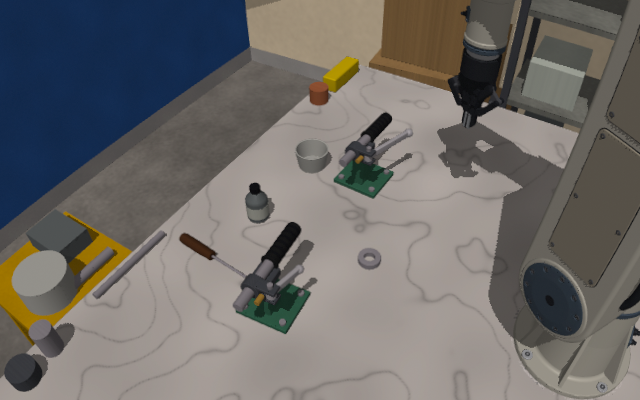

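The lever is back at rest, with its ball at (558,377) in the top crop, the same pixel as before. Nothing else has moved, and the hand is clear.

```bash
python3 -c "
from rig import r
print(r.sign_off())"
```

```text
the job is handed in; nothing more can be done
None
```

I pushed the long lever in to its stop with the outside of the shut fingers, held it there, eased it back to rest and drew the hand clear. The job is handed in. The last clock reading was about 18.5 s, against the 48 s limit.

- **Press:** Near the end the tool almost stopped advancing while the force kept rising from about 8 N to 11 N, so the lever was on its stop. In the top picture it stood about 0.03 rad from the bar, which matches the stop angle.
- **Hold:** I kept it there for about 1.4 s at roughly 11 N sideways.
- **Release:** Easing back took about 4 s, at 8 mm/s or less. The contact force fell steadily from 7 N to 3 N and then to zero, with no sign of a snap back.
- **Final checks:** The lever's end ball is at the same pixel as before the push. The short lever, oil, bearing and driver are where they were, within the networks' accuracy. The force on the tool reads zero within noise.

**Checks that disagreed:**
- **Fingertip height:** In the pictures the fingertips sat about 20 mm higher than the reported tool position. I set the height from the pictures, so the lever met the straight part of the finger.
- **Upward force:** I read up to 5.5 N upward at the stop, and its cause is not certain. It rose and fell with the push, so I put it down to friction at the contact.
- **Tub:** The network missed the tub in the last top picture. It shows in its old place in the side picture.

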